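Part a stuck nest of counter pots and sort them by size

ROBOT

A 6-joint arm with a two-finger parallel gripper is mounted at the origin on a cart in front of the work surface, level with it; the furniture and walls round the work are solid. World frame = base frame: x ahead of the robot, y to its left, z up, the work surface at z = 0. Lengths are in m, angles in rad, forces in N, time in s.
With the tool pointing down it reaches from about 0.4 to 0.825 m from the base axis. Payload 7 kg.
Tool frame: the origin (TCP) lies at the very end of the fingers, on their centre line; the grasp point (between the pads) lies 19 mm behind it (arm.grip_point_offset is the distance from the TCP to the grasp point, in m); z points along the fingers, y is the line along which they close (so a half turn about z gives the same grasp; the last joint's range is limited). The gripper opens to 88 mm and grips with 3 to 60 N. Pads are 19 mm wide; open, the fingers measure 130 mm over their backs; the gripper's body (78 mm by 193 mm) begins 47 mm behind the grasp point.
Start: joints at [-0.987, 0.359, 0.012, 0, -1.224, -0.288], TCP at [0.197, -0.646, 0.227] pointing down, gripper open.
Joint ranges: [-3.07, 3.07], [-1.43, 2.12], [-1.02, 1.25], [-3.03, 1.67], [-3.05, -0], [-3.03, 3.03]. Speed limits (rad/s): [2.39, 2.39, 3.01, 3.14, 3.14, 3.14].

INTERFACE

Orientations are given as [roll, pitch, yaw] about the fixed x, y, z axes, in that order (R = Rz(yaw) Ry(pitch) Rx(roll)).
In Python, from station import arm, cams gives the robot as it stands.
- The arm moves only by the shell command python3 -m handwheel 'ROWS' [FORCE]. ROWS is JSON, a list that holds one entry, the list of rows, each a list of 7 numbers: the shift along the tool's x, y, z normalised to -1 to 1, where 1 is 0.08 m, then the turn, a rotation vector about the tool's x, y, z normalised to -1 to 1, where 1 is 0.5 rad, then the closure in counts, from 0 (fully open) to 255 (shut). In form: [[[x, y, z, wx, wy, wz, hand], ...]]. A call has 1 to 5 rows; each row is the pose to reach, as a shift and turn from the pose commanded when the call began, along the tool's axes at that moment; what a row does not reach only later rows make up. A row lasts 1/8 s, in which the tool goes at most 62.5 mm and 10.7 degrees, less where a joint would pass 70% of its speed; a pose out of reach is approached as far as the arm can. A call with a number of a shift or a turn outside -1 to 1 is refused whole. A call with a gripper value outside its range is refused whole. The fingers move at their own pace and stop on an object; FORCE is the grip in N (left out, the last holds). Time passes only in rows, so rows that repeat a pose let the fingers close. It gives the time, the measured TCP pose, the force, the opening and the grip force at its end, in the units of the state.
- arm.get_state(): the state, without advancing time (a new reading comes with each control period).
- cams.grab_frame(name): name is "scene" or "side" or "wrist"; returns the picture (400x640x3 uint8, blue, green, red); there is no depth.
- cams.camera_info(name): a dict with "camera_matrix" (3x3 intrinsics, pixels), "dist_coeffs" ([k1, k2, p1, p2, k3] as OpenCV has them; the pictures are not rectified), "R" (3x3) and "t" (3): a world point X has camera coordinates R X + t; the wrist camera has in their place "hand_eye" (4x4, takes a point from camera to tool coordinates, whose origin is the TCP and whose axes are the flange's). Camera axes: x right, y down, z forward; pixel columns grow to the right and rows downward; lengths in m; the calibration is good to about 2 mm. A picture is of the moment at which its call begins: read the wrist's pose just before it. camera_info takes no time and is no camera call.
- arm.job_done(): hands the job in; it is judged then, once.
The state is a dict: "t": time; "q": joint angles; "qd": joint speeds; "joint_efforts": joint torques, N m; "eef_pos": TCP position; "ee_rot": TCP orientation; "force": force on the tool from outside, world axes, zero at the start; "moment": the same for the moment, N m; "width": finger opening in m; "gripper_force": force on a finger pad.
Only numpy, scipy, OpenCV 4.12 (cv2) and the standard library are available. Lean on these libraries where they do the work, as an engineer would, in place of code of your own. Each camera call takes 0.05 s, during which the arm holds its last target. There are 200 camera calls.

TASK

Three counter pots have stuck tightly inside one another. Slide the whole nest into the mouth of the grey holding fork until the blue pot's foot is fully home under its lips; with the fork holding the blue pot down, pull out the yellow pot and then the green one, standing each upright on the wooden coaster of its own size as you go, and last slide the blue pot back out and stand it on the largest coaster. Do not let a pot topple, and do not shift the brown tape roll, the black tape roll or the red case.

Things in the scene. Friction and masses are not known exactly. Their poses are not given: they have to be found in the camera images.
- pot_small: yellow pot, twelve-sided, open, 34 mm across flats (one faces its x axis, then every 30 deg), 116 mm tall, wall 3.5 mm, 50 g. Origin: centre of underside, z up. Starts inside the green pot: underside 9, top 125 mm above the table, top 35 mm showing to grip. Sprung rubber pads in the green mouth hold it: pull straight up with about 5 N until its foot clears the green rim (81 mm)
- pot_medium: green pot, twelve-sided, open, 47 mm across flats (facing likewise), 85 mm tall, wall 5.5, floor 4 mm, 100 g. Origin: centre of underside, z up. Starts inside the blue pot: underside 5, top 90 mm above the table, top 35 mm showing. Sprung pads in the blue mouth hold it: pull straight up with about 8 N for 50 mm; unless the blue pot is held down it comes along
- pot_large: blue pot, twelve-sided, open, 60 mm across flats (facing likewise), 55 mm tall, wall 5.5, floor 5 mm, 160 g; round foot flange 90 mm wide, 5 mm thick. Origin: centre of underside, z up. Stands loose on the table, the other two upright on its axis; the nest can be slid, or lifted slowly a few mm, by gripping the yellow pot
- fork: holding fork: fixed low grey U bracket, 118 mm wide, 14.5 mm tall, open (mouth) toward its own -x. Lips along sides and back, 9.5 to 14.5 mm above the table; slot between side lips 66 mm, channel under them 94 mm wide; flared guides reach 71 mm out from the seat, about 117 mm between their tips. Origin: seat centre, on the table
- fork_seat (a point): on the table: where the centre of the blue pot's underside lies when its flange is fully home, touching the back wall of the fork. With the flange under the lips the pot can rise only 4.5 mm
- fork_mouth (a point): on the table, 140 mm out from the seat along the fork's mouth direction, on its centre line: a pot whose centre is here stands clear of the fork, and a straight slide from here to the seat goes home
- coaster_small: small round wooden coaster, fixed: floor 46 mm wide inside and 3 mm above the table, rim 4 mm thick and 8 mm high. For the yellow pot. Origin: centre of its underside
- coaster_medium: medium round wooden coaster, fixed: floor 60 mm wide inside and 3 mm above the table, rim 4 mm thick and 8 mm high. For the green pot. Origin: centre of its underside
- coaster_large: large round wooden coaster, fixed: floor 104 mm wide inside and 3 mm above the table, rim 4 mm thick and 8 mm high. For the blue pot. Origin: centre of its underside
- tape_brown: bystander: roll of brown packing tape, 68 mm wide, 48 mm tall, loose; leave alone. Origin: centre of its underside
- tape_black: bystander: roll of black tape, 68 mm wide, 19 mm tall, loose; leave alone. Origin: centre of its underside
- red_case: bystander: small dark red case, 131 x 62 x 34 mm, loose; leave alone. Origin: centre of its underside
There are look-alikes about, which are no part of the job. Leave any purple look-alike of the pot_small alone.

How it is judged:
By the outcome, as a careful person would: the job done as asked, in the order asked, and still so for the second after the job is handed in, with the robot touching nothing.
It also fails if it takes over 72 s, if anything falls off the work surface, if the arm or the gripper's body presses on something with over 40 N, if the wrist force passes 120 N, or if a joint passes its speed limit or range.

## Working session

There is one attempt and no reset: what is moved stays moved. The work goes in short steps, Python scripts to look and compute and a shell command to move; the robot and the scene stay as the last step left them, time stands still between calls to the robot, and variables do not carry over. Pictures are saved under pics/ and viewed, at most 10 in all, crops included, and the job is handed in when it is done.

```bash
mkdir -p pics; ls; python3 - <<'E'
from station import arm,cams
import cv2,numpy as np
for n in ["scene","side"]:
    im=cams.grab_frame(n); cv2.imwrite(f"pics/{n}0.png",im)
    c=cams.camera_info(n); print(n,np.round(c["camera_matrix"],1).tolist(),c["dist_coeffs"],np.round(-np.array(c["R"]).T@np.array(c["t"]),3))
print(cams.camera_info("wrist")); s=arm.get_state(); print(s)
E
```

```text
pics
scene [[394.6, 0.0, 320.0], [0.0, 394.6, 203.0], [0.0, 0.0, 1.0]] [-0.07649566  0.          0.          0.          0.        ] [-0.026 -0.622  0.62 ]
side [[364.4, 0.0, 315.9], [0.0, 364.4, 195.2], [0.0, 0.0, 1.0]] [-0.08439445  0.          0.          0.          0.        ] [0.126 0.645 0.56 ]
{'camera_matrix': array([[354.42458893,   0.        , 319.86667942],
       [  0.        , 354.42458893, 201.61640676],
       [  0.        ,   0.        ,   1.        ]]), 'dist_coeffs': array([-0.03632715,  0.        ,  0.        ,  0.        ,  0.        ]), 'hand_eye': array([[-3.74095714e-04, -9.69590066e-01, -2.44734476e-01,
         6.57704294e-02],
       [ 9.99999852e-01, -4.59339545e-04,  2.91235636e-04,
         4.56900794e-04],
       [-3.94795402e-04, -2.44734330e-01,  9.69590095e-01,
        -1.58621472e-01],
       [ 0.00000000e+00,  0.00000000e+00,  0.00000000e+00,
         1.00000000e+00]])}
{'t': 0.1, 'q': array([-9.86885481e-01,  3.59291405e-01,  1.11606597e-02, -3.36705038e-04,
       -1.22410137e+00, -2.88098835e-01]), 'qd': array([-1.43725862e-03, -2.19705306e-03,  3.65692839e-03,  1.21938072e-03,
       -7.12662846e-04, -4.52827854e-05]), 'joint_efforts': array([-1.54879333e-03, -5.84161091e+01,  2.93750238e+01,  7.01553941e+00,
        1.01540811e-02, -5.15859176e-05]), 'eef_pos': array([ 0.19662828, -0.64526684,  0.22573116]), 'ee_rot': array([ 3.14012609e+00, -1.04493895e-04, -2.84589520e+00]), 'force': array([ 0.61129696,  0.24484775, -1.05325983]), 'moment': array([-0.01094676, -0.00320138,  0.01325732]), 'gripper_force': 0.0, 'width': 0.08781008356501772}
```

View pics/scene0.png

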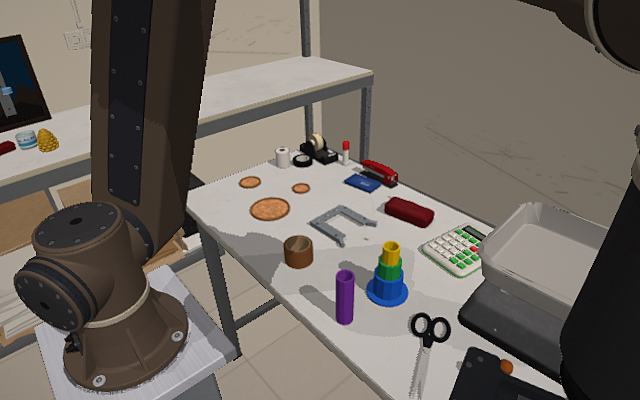

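View pics/side0.png

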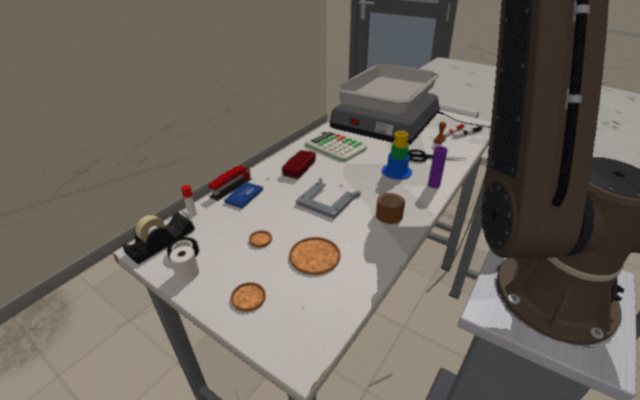

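Scene view: yellow pot of the nest at (391,247), and the purple look-alike at (345,297), which I leave alone. Yellow tape on the dispenser at (318,143) and the pineapple at (47,140) are also yellow. The fork is near (343,224), the coasters at (270,208), (250,182) and (301,188), brown tape at (298,250), red case at (409,212) and black tape at (303,160). Next, measurements and a close crop.

```bash
cat > h.py <<'E'
import cv2,numpy as np
from station import arm,cams
from scipy.spatial.transform import Rotation as Ro
def cam(n):
    c=cams.camera_info(n);K=np.array(c["camera_matrix"]);d=np.array(c["dist_coeffs"])
    if n=="wrist":
        s=arm.get_state();T=np.eye(4);T[:3,:3]=Ro.from_euler("xyz",s["ee_rot"]).as_matrix();T[:3,3]=s["eef_pos"]
        W=T@np.array(c["hand_eye"]);R=W[:3,:3].T;t=-R@W[:3,3]
    else: R=np.array(c["R"]);t=np.array(c["t"])
    return K,d,R,t
def ray(C,uv):
    K,d,R,t=C;p=cv2.undistortPoints(np.array(uv,float).reshape(-1,1,2),K,d)[:,0]
    v=np.c_[p,np.ones(len(p))]@R;return -R.T@t,v
def plane(C,uv,z):
    o,v=ray(C,uv);return o+v*((z-o[2])/v[:,2])[:,None]
def proj(C,X):
    K,d,R,t=C;return cv2.projectPoints(np.array(X,float).reshape(-1,1,3),cv2.Rodrigues(R)[0],t,K,d)[0][:,0]
def hsv(im,lo,hi):
    return cv2.inRange(cv2.cvtColor(im,cv2.COLOR_BGR2HSV),np.array(lo),np.array(hi))
def blobs(m,amin=30):
    cs,_=cv2.findContours(m,cv2.RETR_EXTERNAL,cv2.CHAIN_APPROX_NONE)
    return sorted([c[:,0] for c in cs if cv2.contourArea(c)>amin],key=lambda c:-len(c))
E
python3 - <<'E'
from h import *
tiles=[]
for n,b in (("scene",(290,190,420,310)),("side",(280,120,420,230))):
    im=cv2.imread(f"pics/{n}0.png");C=cam(n)
    x0,y0,x1,y1=b;tiles.append(cv2.resize(im[y0:y1,x0:x1],(400,370),interpolation=cv2.INTER_CUBIC))
    for nm,lo,hi,z in (("yel",(22,120,90),(33,255,255),.125),("grn",(45,120,60),(80,255,255),.09),("blu",(105,150,60),(125,255,255),.005),("orange",(5,100,80),(18,255,255),.008),("red",(0,120,40),(3,255,160),.034),("pur",(130,100,40),(155,255,255),.116)):
        for c in blobs(hsv(im,lo,hi))[:6]:
            P=plane(C,c,z);(cx,cy),(w,h),a=cv2.minAreaRect((P[:,:2]*1000).astype(np.float32))
            print(n,nm,np.round(c.mean(0)),"ctr",round(cx),round(cy),"size",round(w),round(h),round(a))
cv2.imwrite("pics/crop0.png",np.hstack(tiles))
E
```

```text
scene yel [391. 253.] ctr 451 -267 size 72 32 39
scene grn [389. 268.] ctr 448 -270 size 71 44 39
scene blu [387. 287.] ctr 475 -247 size 115 87 40
scene blu [363. 182.] ctr 761 96 size 70 104 6
scene orange [ 21. 225.] ctr -89 617 size 308 145 85
scene orange [299. 251.] ctr 406 -30 size 120 62 53
scene orange [ 14. 335.] ctr -178 161 size 60 62 90
scene orange [162. 252.] ctr 163 188 size 135 46 31
scene orange [270. 209.] ctr 463 170 size 115 109 81
scene orange [249. 182.] ctr 500 336 size 62 66 46
scene pur [344. 297.] ctr 316 -281 size 126 33 47
side yel [401. 139.] ctr 454 -223 size 34 104 22
side grn [399. 151.] ctr 452 -220 size 42 90 23
side blu [398. 167.] ctr 479 -282 size 80 149 25
side blu [243. 194.] ctr 759 90 size 60 105 11
side orange [314. 255.] ctr 462 178 size 107 108 34
side orange [248. 297.] ctr 502 344 size 64 66 35
side orange [390. 199.] ctr 415 -102 size 62 55 8
side orange [260. 238.] ctr 596 205 size 46 53 41
side orange [440. 137.] ctr 432 -545 size 62 26 89
side red [226. 176.] ctr 823 86 size 122 52 89
side red [186. 191.] ctr 862 196 size 24 61 60
side pur [437. 166.] ctr 328 -156 size 31 212 13
```

View pics/crop0.png

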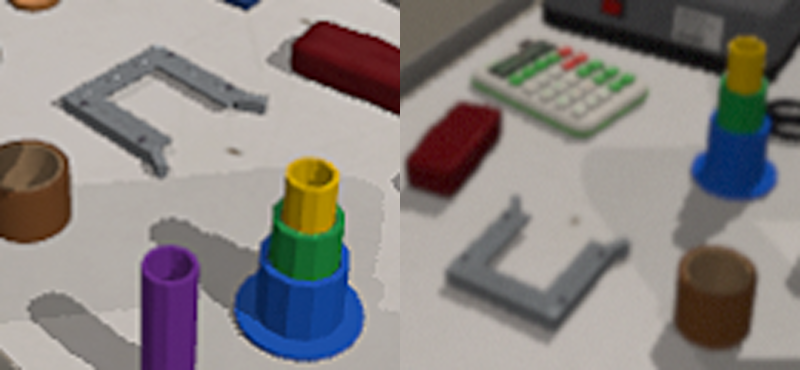

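The crop confirms the open yellow pot on top of green and blue, standing on the flange. The purple pot is separate, and the fork mouth opens toward the lower right in the scene view. Next I measure the axes and the fork.

```bash
python3 - <<'E'
from h import *
ims={n:cv2.imread(f"pics/{n}0.png") for n in("scene","side")}
def vert(lo,hi,k=0):  # vertical-plane intersection of blob centroids
    A=[];b=[]
    for n in ims:
        c=blobs(hsv(ims[n],lo,hi))[0];x,y,w,h=cv2.boundingRect(c)
        m=np.zeros((400,640),np.uint8);cv2.drawContours(m,[c.reshape(-1,1,2)],-1,255,-1);M=cv2.moments(m,True)
        o,v=ray(cam(n),[[M["m10"]/M["m00"],M["m01"]/M["m00"]]]);nv=np.array([-v[0,1],v[0,0]]);A.append(nv);b.append(nv@o[:2])
    return np.linalg.solve(A,b)
for nm,lo,hi in (("yel",(22,120,90),(33,255,255)),("grn",(45,120,60),(80,255,255)),("blu",(105,150,60),(125,255,255)),("pur",(130,100,40),(155,255,255))):
    print(nm,vert(lo,hi).round(4))
for n,seed in (("scene",(322,221)),("side",(325,203))):
    im=ims[n];C=cam(n);H=cv2.cvtColor(im,cv2.COLOR_BGR2HSV);print(n,"seed hsv",H[seed[1],seed[0]])
    g=((H[...,2]<150)&(H[...,1]<70)).astype(np.uint8)*255
    for b in blobs(g,60):
        if cv2.pointPolygonTest(b.reshape(-1,1,2).astype(np.float32),(float(seed[0]),float(seed[1])),False)>=0:
            P=(plane(C,b,.0145)[:,:2]*1000).astype(np.float32);r=cv2.minAreaRect(P);print(r,cv2.boxPoints(r).round().tolist(),len(b))
            hull=cv2.approxPolyDP(cv2.convexHull(P),6,True)[:,0];print("hull",hull.round().tolist())
    for lo,hi in(((0,120,40),(4,255,200)),((172,100,40),(180,255,200))):
        for b in blobs(hsv(im,lo,hi),40)[:4]:
            print("red",b.mean(0).round(),(plane(C,b,.02).mean(0)*1000).round())
    k=blobs(hsv(im,(0,0,0),(180,255,45)),30)
    for b in k[:8]: print("blk",b.mean(0).round(),(plane(C,b,.019).mean(0)*1000).round())
    # small coasters
    for b in blobs(hsv(im,(5,90,80),(18,255,255)),25):
        P=plane(C,b,.008)*1000
        if abs(P[:,0].mean()-530)<110 and 150<P[:,1].mean()<400: print("coaster",b.mean(0).round(),[np.round(q) for q in cv2.minEnclosingCircle(P[:,:2].astype(np.float32))])
E
```

```text
yel [ 0.4665 -0.2553]
grn [ 0.4667 -0.2562]
blu [ 0.4656 -0.256 ]
pur [ 0.3482 -0.2462]
scene seed hsv [113   8 124]
((552.6439208984375, -25.983551025390625), (142.89620971679688, 135.9281005859375), 2.38336181640625) [[478.0, 39.0], [484.0, -97.0], [627.0, -91.0], [621.0, 45.0]] 200
hull [[608.0, 43.0], [488.0, 38.0], [489.0, -97.0], [608.0, -92.0], [626.0, -79.0]]
red [409. 212.] [ 716. -116.   20.]
red [380. 170.] [836.  96.  20.]
red [  6. 147.] [ -79. 1250.   20.]
blk [177. 146.] [ 765. 1395.   19.]
blk [575. 315.] [ 712. -561.   19.]
blk [ 68. 294.] [-65. 193.  19.]
blk [128.  97.] [ 822. 2472.   19.]
blk [17. 89.] [  93. 2528.   19.]
blk [501. 384.] [ 430. -535.   19.]
blk [620.  29.] [5441.  603.   19.]
blk [92. 50.] [ 862. 3677.   19.]
coaster [270. 209.] [array([462., 170.]), np.float64(59.0)]
coaster [250. 182.] [array([503., 337.]), np.float64(37.0)]
coaster [301. 188.] [array([594., 198.]), np.float64(30.0)]
side seed hsv [  9  14 177]
((6380.1064453125, -1325.63818359375), (13061.0478515625, 6728.5087890625), 14.029751777648926) [[-771.0, 355.0], [860.0, -6173.0], [13531.0, -3006.0], [11900.0, 3521.0]] 3067
hull [[13531.0, -3006.0], [708.0, 725.0], [637.0, 707.0], [-148.0, 175.0], [-156.0, -224.0], [826.0, -6019.0], [860.0, -6173.0]]
red [226. 176.] [846.  69.  20.]
red [186. 191.] [882. 183.  20.]
red [227. 178.] [838.  72.  20.]
red [300. 165.] [ 712. -102.   20.]
blk [530. 185.] [ 187. -812.   19.]
blk [619. 175.] [-118. -595.   19.]
blk [165. 240.] [763. 341.  19.]
blk [566. 154.] [  38. -693.   19.]
blk [578.  53.] [   76. -2700.    19.]
blk [362. 131.] [ 673. -413.   19.]
blk [602. 313.] [-80.  22.  19.]
blk [230. 188.] [794. 105.  19.]
coaster [314. 255.] [array([461., 178.]), np.float64(57.0)]
coaster [248. 296.] [array([502., 344.]), np.float64(35.0)]
coaster [260. 238.] [array([595., 204.]), np.float64(28.0)]
```

Nest axis is at (0.466, -0.256), with the yellow, green and blue measurements agreeing within 1 mm. The fork mouth faces -y, with its seat near (0.55, -0.015). Now moving over the middle at yaw -π for an overhead look.

```bash
python3 -m handwheel '[[[-0.5,0.5,-0.25,0,0,0.3,0],[-1,0.97,-0.5,0,0,0.59,0],[-1,0.97,-0.5,0,0,0.59,0]]]' 15
python3 -m handwheel '[[[-0.26,0.47,0,0,0,0,0],[-0.52,0.93,0,0,0,0,0]]]'
python3 -m handwheel '[[[-0.26,0.47,0,0,0,0,0],[-0.52,0.93,0,0,0,0,0]]]'
```

```text
t: 0.48
eef_pos: [0.2525, -0.5464, 0.2689]
ee_rot: [-3.139, 0.002, -3.14]
force: [0.5, -0.2, -0.1]
width: 0.0879
gripper_force: 0.0
t: 0.72
eef_pos: [0.2921, -0.473, 0.2657]
ee_rot: [3.141, -0.001, -3.141]
force: [0.3, 0.5, 0.3]
width: 0.0878
gripper_force: 0.0
t: 0.98
eef_pos: [0.3339, -0.3983, 0.2659]
ee_rot: [3.141, -0.001, -3.14]
force: [0.7, -0.3, 0.4]
width: 0.0878
gripper_force: 0.0
```

```bash
python3 -m handwheel '[[[-0.26,0.47,0,0,0,0,0],[-0.52,0.93,0,0,0,0,0]]]' >/dev/null
python3 -m handwheel '[[[-0.26,0.47,0,0,0,0,0],[-0.52,0.93,0,0,0,0,0]]]'>/dev/null
python3 -m handwheel '[[[-0.26,0.47,0,0,0,0,0],[-0.52,0.93,0,0,0,0,0],[-0.52,0.93,0,0,0,0,0],[-0.52,0.93,0,0,0,0,0]]]' |head -2
python3 - <<'E'
from h import *
C=cam("wrist");im=cams.grab_frame("wrist");cv2.imwrite("pics/w1.png",im);import pickle;pickle.dump(C,open("w1.pkl","wb"))
for nm,lo,hi,z in (("yel",(22,120,90),(33,255,255),.125),("blu",(105,150,60),(125,255,255),.005),("orange",(5,90,80),(18,255,255),.008)):
    for c in blobs(hsv(im,lo,hi),100):
        (cx,cy),r=cv2.minEnclosingCircle((plane(C,c,z)[:,:2]*1000).astype(np.float32));print(nm,c.mean(0).round(),round(cx),round(cy),round(r))
E
```

```text
t: 1.98
eef_pos: [0.4581, -0.1762, 0.266]
yel [235. 196.] 463 -250 22
blu [260. 171.] 466 -253 44
orange [607. 171.] 465 174 57
orange [445. 113.] 393 -31 38
orange [ 21. 147.] 429 -535 29
```

View pics/w1.png

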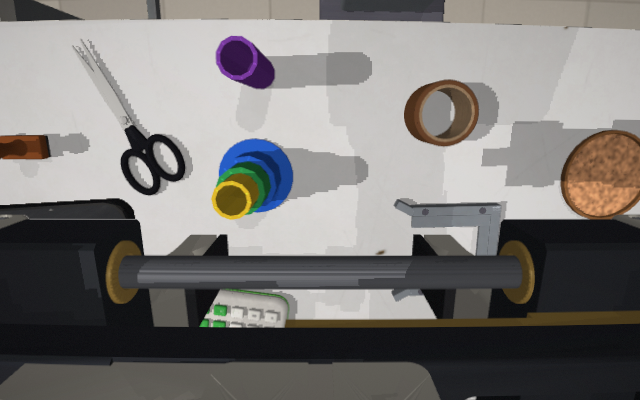

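The wrist view shows the nest with its yellow rim at (235,200), the purple pot at (240,60), the brown tape at (442,112) and part of the fork at (400–500,205). The gripper hides everything beyond row 215, so I go further out to see the whole fork and the coasters.

```bash
python3 -m handwheel '[[[-0.42,0.37,0,0,0,0,0],[-0.84,0.74,0,0,0,0,0]]]' >/dev/null
python3 -m handwheel '[[[-0.42,0.37,0,0,0,0,0],[-0.84,0.74,0,0,0,0,0]]]'>/dev/null
python3 -m handwheel '[[[-0.42,0.37,0,0,0,0,0],[-0.84,0.74,0,0,0,0,0],[-0.84,0.74,0,0,0,0,0],[-0.84,0.74,0,0,0,0,0]]]' |head -2
python3 - <<'E'
from h import *
C=cam("wrist");im=cams.grab_frame("wrist");cv2.imwrite("pics/w2.png",im);import pickle;pickle.dump(C,open("w2.pkl","wb"))
for nm,lo,hi,z in (("orange",(5,90,80),(18,255,255),.008),):
    for c in blobs(hsv(im,lo,hi),100):
        (cx,cy),r=cv2.minEnclosingCircle((plane(C,c,z)[:,:2]*1000).astype(np.float32));print(nm,c.mean(0).round(),round(cx),round(cy),round(r))
H=cv2.cvtColor(im,cv2.COLOR_BGR2HSV)
# top-view rectification onto plane z=14.5mm, 2px/mm, for the fork
xs=np.arange(470,640,.5);ys=np.arange(-120,60,.5);X,Y=np.meshgrid(xs,ys)
uv=proj(C,np.c_[X.ravel(),Y.ravel(),np.full(X.size,14.5)]/1000).astype(np.float32).reshape(*X.shape,2)
cv2.imwrite("pics/w2r.png",np.hstack([cv2.remap(im,uv,None,cv2.INTER_LINEAR),cv2.resize(im[:260,120:],(520,260))[:,:460].repeat(1,0) if 0 else np.zeros((360,1,3),np.uint8)]))
E
```

```text
t: 3.02
eef_pos: [0.6595, 0.0007, 0.2659]
orange [479.  17.] 476 176 55
orange [620.  31.] 506 340 35
orange [494. 118.] 599 202 28
```

View pics/w2.png

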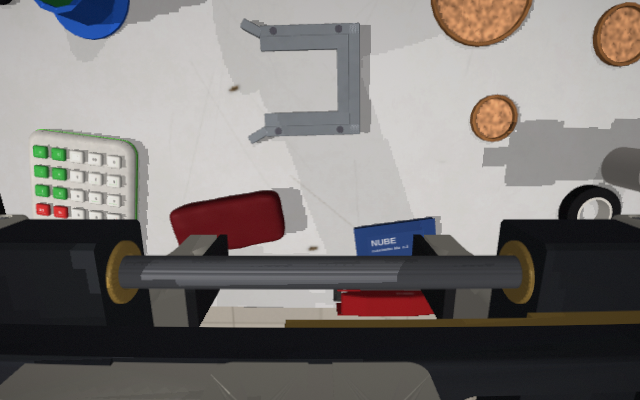

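View pics/w2r.png

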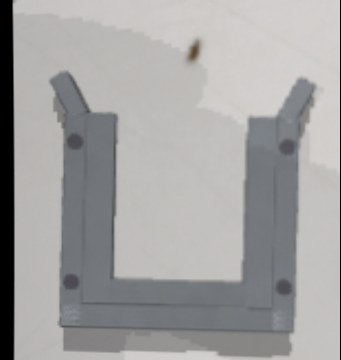

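The fork is fully seen. In the rectified view (2 px/mm) the slot edges are at columns 115 and 246, the back outer edge at row 329 and the guide tips at row 73. That gives a seat of about (0.560, -0.013), with the mouth along -y tilted about 1.5°. I check this against the scene camera before moving.

```bash
python3 - <<'E'
from h import *
import pickle
C=cam("scene");S=cam("side")
print(proj(C,np.array([[500.5,44,14.5],[616.5,46,14.5],[526.5,20,14.5],[591.5,21,14.5]])/1000).round(1).tolist(),"picked 311,222 340,205 324,223 342,213")
# rim-top circles: fit contour of the coaster in each view, floor-only estimate via two static views + wrist
for n,P in (("L",(.465,.174)),("M",(.506,.340)),("S",(.599,.202))):
    for nm,c in(("scene",C),("side",S)):
        im=cv2.imread(f"pics/{nm}0.png");p=proj(c,[[*P,.005]])[0]
        for b in blobs(hsv(im,(5,90,80),(18,255,255)),25):
            if np.hypot(*(b.mean(0)-p))<12:
                e=cv2.fitEllipse(b.astype(np.float32))[0];print(n,nm,"proj",p.round(1),"ellipse",np.round(e,1),(plane(c,[e],.005)*1000).round(1)[0])
w=pickle.load(open("w2.pkl","rb"));im=cv2.imread("pics/w2.png")
for b in blobs(hsv(im,(5,90,80),(18,255,255)),100): print("w2",(plane(w,[cv2.fitEllipse(b.astype(np.float32))[0]],.005)*1000).round(1)[0])
w=pickle.load(open("w1.pkl","rb"));im=cv2.imread("pics/w1.png")
for b in blobs(hsv(im,(5,90,80),(18,255,255)),100)[:1]: print("w1",(plane(w,[cv2.fitEllipse(b.astype(np.float32))[0]],.005)*1000).round(1)[0])
b=blobs(hsv(im,(22,100,60),(35,255,255)),100)[0];P=plane(w,b,.125)*1000
print("yel rim", P.min(0).round(),P.max(0).round())
E
```

```text
[[309.1, 220.1], [340.4, 203.4], [322.5, 220.1], [340.1, 210.5]] picked 311,222 340,205 324,223 342,213
L scene proj [270.  208.1] ellipse [269.7 208.6] [463.  172.4   5. ]
L side proj [314.4 253.9] ellipse [314.4 255.5] [462.1 178.2   5. ]
M scene proj [250.3 181.7] ellipse [249.7 181.7] [504.3 341.    5. ]
M side proj [248.1 294.7] ellipse [247.7 296.5] [503.5 343.6   5. ]
S scene proj [300.8 187.6] ellipse [301.  187.8] [599.  200.9   5. ]
S side proj [259.9 238. ] ellipse [260.1 238.4] [597.6 202.6   5. ]
w2 [492.4 177.1   5. ]
w2 [505.  338.4   5. ]
w2 [598.4 203.3   5. ]
w1 [464.4 173.5   5. ]
yel rim [ 442. -271.  125.] [ 484. -229.  125.]
```

All views agree within a few mm: coasters L (0.463, 0.174), M (0.504, 0.341), S (0.598, 0.202). Going to the nest.

```bash
for i in 1; do
python3 -m handwheel '[[[0.3,-0.4,0,0,0,0,0],[0.605,-0.8,0,0,0,0,0]]]' 35 >/dev/null
python3 -m handwheel '[[[0.3,-0.4,0,0,0,0,0],[0.605,-0.8,0,0,0,0,0]]]' >/dev/null
python3 -m handwheel '[[[0.3,-0.4,0,0,0,0,0],[0.605,-0.8,0,0,0,0,0]]]' >/dev/null
python3 -m handwheel '[[[0.3,-0.4,0,0,0,0,0],[0.605,-0.8,0,0,0,0,0],[0.605,-0.8,0,0,0,0,0]]]' >/dev/null
python3 -m handwheel '[[[0,0,0.4,0,0,0,0],[0,0,0.8,0,0,0,0],[0,0,0.8,0,0,0,0]]]' |head -4
python3 -m handwheel '[[[0,0,0.4,0,0,0,0],[0,0,0.75,0,0,0,0],[0,0,0.75,0,0,0,0]]]' |head -4
python3 -m handwheel '[[[0,0,0.3,0,0,0,0],[0,0,0.6,0,0,0,0],[0,0,0.6,0,0,0,0]]]'
done; python3 - <<'E'
from h import *
a=[cv2.resize(cams.grab_frame(n)[y:y+120,x:x+160],(400,300),interpolation=2) for n,x,y in(("scene",310,190),("side",320,90))]
cv2.imwrite("pics/g1.png",np.hstack(a))
E
```

```text
t: 4.58
eef_pos: [0.4646, -0.2541, 0.201]
ee_rot: [3.141, -0.004, -3.141]
force: [0.5, -1.1, 0.4]
t: 4.95
eef_pos: [0.4658, -0.2543, 0.1425]
ee_rot: [3.141, -0.002, -3.141]
force: [-0.6, -0.0, 0.3]
t: 5.32
eef_pos: [0.4665, -0.2545, 0.0952]
ee_rot: [-3.141, -0.001, -3.141]
force: [-0.0, 0.3, 0.5]
width: 0.0878
gripper_force: 0.0
```

View pics/g1.png

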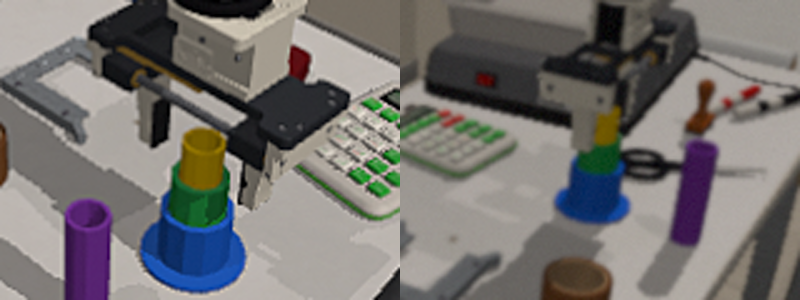

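The fingers straddle the yellow pot, with tips at crop (155,145) and (250,205) and the pot's rim foot between them. Closing, then a 2 mm lift.

```bash
python3 -m handwheel '[[[0,0,0,0,0,0,255],[0,0,0,0,0,0,255],[0,0,0,0,0,0,255],[0,0,0,0,0,0,255],[0,0,0,0,0,0,255]]]' 35
python3 -m handwheel '[[[0,0,-0.015,0,0,0,255],[0,0,-0.03,0,0,0,255],[0,0,-0.03,0,0,0,255]]]'
```

```text
t: 6.05
eef_pos: [0.4664, -0.2543, 0.0945]
ee_rot: [3.142, -0.0, -3.141]
force: [-0.3, -0.4, -0.6]
width: 0.043
gripper_force: 0.0
t: 6.42
eef_pos: [0.4661, -0.2542, 0.0967]
ee_rot: [3.141, -0.001, -3.141]
force: [0.1, 0.0, -2.3]
width: 0.0338
gripper_force: 35.0
```

```bash
python3 -m handwheel '[[[0,0,-0.012,0,0,0,255],[-0.15,0.15,-0.012,0,0,0,255],[-0.32,0.33,-0.012,0,0,0,255],[-0.48,0.5,-0.012,0,0,0,255],[-0.6,0.62,-0.012,0,0,0,255]]]'
python3 -m handwheel '[[[-0.15,0.15,0,0,0,0,255],[-0.32,0.33,0,0,0,0,255],[-0.48,0.5,0,0,0,0,255],[-0.61,0.63,0,0,0,0,255],[-0.61,0.63,0,0,0,0,255]]]'
python3 - <<'E'
from h import *
ims={}
for n in("scene","side"):ims[n]=cams.grab_frame(n);cv2.imwrite(f"pics/{n}1.png",ims[n])
A=[];b=[]
for n in ims:
    c=max(blobs(hsv(ims[n],(105,150,60),(125,255,255))),key=lambda c:cv2.contourArea(c) if c[:,1].mean()<300 else 0)
    m=np.zeros((400,640),np.uint8);cv2.drawContours(m,[c.reshape(-1,1,2)],-1,255,-1);M=cv2.moments(m,True)
    o,v=ray(cam(n),[[M["m10"]/M["m00"],M["m01"]/M["m00"]]]);nv=np.array([-v[0,1],v[0,0]]);A.append(nv);b.append(nv@o[:2])
    print(n,c.mean(0))
print(np.linalg.solve(A,b))
a=[cv2.resize(ims[n][y:y+120,x:x+160],(400,300),interpolation=2) for n,x,y in(("scene",290,170),("side",280,110))]
cv2.imwrite("pics/g2.png",np.hstack(a))
E
```

```text
t: 7.05
eef_pos: [0.5155, -0.2034, 0.0978]
ee_rot: [-3.142, -0.0, -3.14]
force: [0.4, 0.2, -4.0]
width: 0.0341
gripper_force: 35.0
t: 7.68
eef_pos: [0.564, -0.1534, 0.0978]
ee_rot: [-3.142, 0.0, -3.14]
force: [-0.5, 0.3, -4.2]
width: 0.0343
gripper_force: 35.0
scene [382.14049587 243.37190083]
side [351.74725275 171.1978022 ]
[ 0.56332959 -0.15538072]
```

View pics/g2.png

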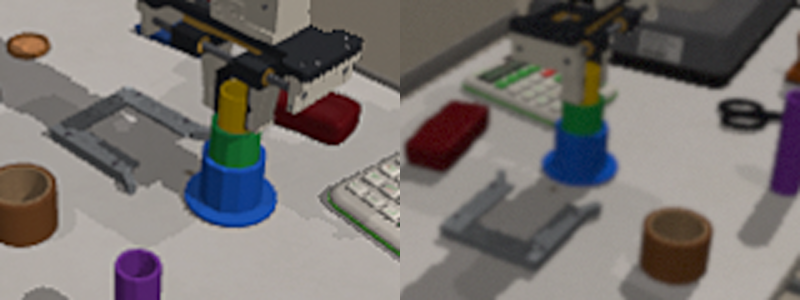

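The nest hangs upright in front of the mouth, with the blue centre at (0.563, -0.155), in line with the fork. Sliding in.

```bash
python3 -m handwheel '[[[0,0.15,0.012,0,0,0,255],[0.01,0.35,0.012,0,0,0,255],[0.015,0.55,0.012,0,0,0,255],[0.02,0.72,0.012,0,0,0,255],[0.024,0.85,0.012,0,0,0,255]]]'
python3 -m handwheel '[[[0,0.12,0,0,0,0,255],[0.01,0.25,0,0,0,0,255],[0.015,0.38,0,0,0,0,255],[0.018,0.5,0,0,0,0,255],[0.02,0.62,0,0,0,0,255]]]'
python3 -m handwheel '[[[0,0.05,0.0,0,0,0,255],[0,0.1,0.0,0,0,0,255],[0,0.15,0,0,0,0,255],[0,0.2,0,0,0,0,255]]]'
```

```text
t: 8.4
eef_pos: [0.5612, -0.0851, 0.0971]
ee_rot: [3.142, 0.0, -3.14]
force: [0.5, -0.2, -2.9]
width: 0.0339
gripper_force: 35.0
t: 9.02
eef_pos: [0.5595, -0.0361, 0.097]
ee_rot: [-3.142, 0.0, -3.141]
force: [0.2, 0.7, -3.6]
width: 0.0337
gripper_force: 35.0
t: 9.52
eef_pos: [0.5595, -0.0206, 0.097]
ee_rot: [-3.142, -0.0, -3.141]
force: [-0.2, -0.2, -2.8]
width: 0.0342
gripper_force: 35.0
```

```bash
for k in 1; do
python3 -m handwheel '[[[0,0.04,0,0,0,0,255],[0,0.07,0,0,0,0,255],[0,0.07,0,0,0,0,255]]]'|sed -n '2p;4p'
python3 -m handwheel '[[[0,0.03,0,0,0,0,255],[0,0.03,0,0,0,0,255]]]'|sed -n '2p;4p'
python3 -m handwheel '[[[0,0.03,0,0,0,0,255],[0,0.03,0,0,0,0,255]]]'|sed -n '2p;4p'
done
```

```text
eef_pos: [0.5595, -0.0149, 0.097]
force: [0.4, -0.8, -4.1]
eef_pos: [0.5594, -0.0127, 0.0969]
force: [0.3, -0.8, -3.6]
eef_pos: [0.5594, -0.0108, 0.0972]
force: [-0.2, -6.3, -0.9]
```

```bash
python3 -m handwheel '[[[0,0.015,0.01,0,0,0,255],[0,0.015,0.02,0,0,0,255],[0,0.015,0.03,0,0,0,255]]]'|sed -n '2p;4p'
python3 - <<'E'
from h import *
for n in("scene","side"):
    im=cams.grab_frame(n);cv2.imwrite(f"pics/{n}2.png",im);C=cam(n)
    c=max(blobs(hsv(im,(105,150,60),(125,255,255))),key=lambda c:cv2.contourArea(c));print(n,c.mean(0))
a=[cv2.resize(cv2.imread(f"pics/{n}2.png")[y:y+90,x:x+120],(400,300),interpolation=2) for n,x,y in(("scene",290,160),("side",280,130))]
cv2.imwrite("pics/g3.png",np.hstack(a))
E
```

```text
eef_pos: [0.56, -0.0105, 0.0959]
force: [-1.5, -9.2, 8.9]
scene [341.47572816 218.2038835 ]
side [243.06849315 194.21917808]
```

View pics/g3.png

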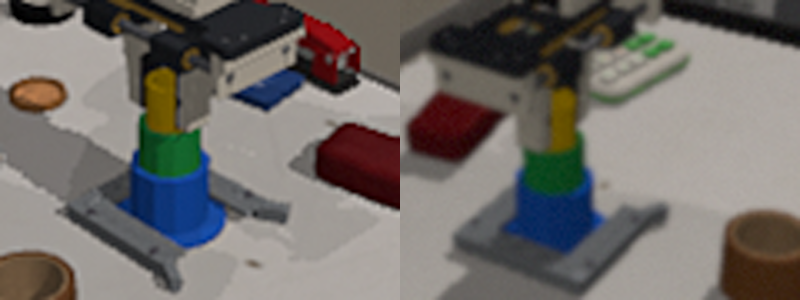

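The nest is fully home: the blue wall is inside the slot, the foot is under the lips, and both contact forces show up. Now pulling the yellow pot.

```bash
python3 -m handwheel '[[[0,-0.012,-0.05,0,0,0,255],[0,-0.012,-0.12,0,0,0,255],[0,-0.012,-0.22,0,0,0,255],[0,-0.012,-0.35,0,0,0,255],[0,-0.012,-0.5,0,0,0,255]]]' 45
python3 -m handwheel '[[[0,0,-0.2,0,0,0,255],[0,0,-0.4,0,0,0,255],[0,0,-0.6,0,0,0,255],[0,0,-0.8,0,0,0,255],[0,0,-1,0,0,0,255]]]' 
python3 -m handwheel '[[[0,0,-0.15,0,0,0,255],[0,0,-0.3,0,0,0,255],[0,0,-0.3,0,0,0,255]]]' 
```

```text
t: 11.5
eef_pos: [0.5591, -0.0101, 0.1351]
ee_rot: [-3.141, -0.001, -3.141]
force: [0.8, -4.4, -7.0]
width: 0.0339
gripper_force: 45.0
t: 12.12
eef_pos: [0.5604, -0.0095, 0.2166]
ee_rot: [3.141, 0.003, -3.14]
force: [1.5, 0.2, -0.6]
width: 0.0335
gripper_force: 45.0
t: 12.5
eef_pos: [0.56, -0.0099, 0.2395]
ee_rot: [3.141, 0.002, -3.141]
force: [0.6, 0.0, -0.8]
width: 0.0337
gripper_force: 45.0
```

Yellow is free. Carrying it to the small coaster and measuring it there.

```bash
cat > axis.py <<'E'
from h import *
import sys
lo,hi={"y":((22,120,60),(33,255,255)),"g":((45,120,40),(85,255,255)),"b":((105,150,50),(125,255,255))}[sys.argv[1]]
X0=np.array(eval(sys.argv[2]));A=[];b=[]
for n in("scene","side"):
    im=cams.grab_frame(n);cv2.imwrite(f"pics/last_{n}.png",im);C=cam(n);p=proj(C,[X0])[0]
    c=min(blobs(hsv(im,lo,hi),40),key=lambda c:np.hypot(*(c.mean(0)-p)))
    r=cv2.minAreaRect(c.astype(np.float32));bot=c[c[:,1].argmax()];m=np.zeros((400,640),np.uint8);cv2.drawContours(m,[c.reshape(-1,1,2)],-1,255,-1);M=cv2.moments(m,True)
    q=[M["m10"]/M["m00"],M["m01"]/M["m00"]]
    o,v=ray(C,[q]);nv=np.array([-v[0,1],v[0,0]]);A.append(nv);b.append(nv@o[:2]);print(n,np.round(q,1),"expected",p.round(1),"box",cv2.boundingRect(c))
print("axis xy",np.linalg.solve(A,b).round(4),"tcp",arm.get_state()["eef_pos"].round(4))
E
python3 -m handwheel '[[[-0.05,0.3,0,0,0,0,255],[-0.1,0.6,0,0,0,0,255],[-0.16,0.885,0,0,0,0,255]]]' >/dev/null
python3 -m handwheel '[[[-0.05,0.3,0,0,0,0,255],[-0.1,0.6,0,0,0,0,255],[-0.16,0.885,0,0,0,0,255]]]' >/dev/null
python3 -m handwheel '[[[-0.05,0.3,0,0,0,0,255],[-0.1,0.6,0,0,0,0,255],[-0.16,0.885,0.3,0,0,0,255],[-0.16,0.885,0.6,0,0,0,255],[-0.16,0.885,0.8,0,0,0,255]]]'
python3 -m handwheel '[[[0,0,0.2,0,0,0,255],[0,0,0.4,0,0,0,255],[0,0,0.4,0,0,0,255]]]'
python3 axis.py y '[.598,.202,.1]'
```

```text
t: 13.88
eef_pos: [0.5974, 0.2031, 0.1731]
ee_rot: [-3.141, -0.001, -3.14]
force: [0.2, -0.1, -0.7]
width: 0.0334
gripper_force: 45.0
t: 14.25
eef_pos: [0.5971, 0.2018, 0.1412]
ee_rot: [-3.14, -0.002, -3.141]
force: [0.7, 0.2, -0.2]
width: 0.0338
gripper_force: 45.0
scene [298.3 157.6] expected [298.9 159.8] box (292, 136, 14, 40)
side [256.3 199.2] expected [255.8 204.9] box (248, 172, 18, 53)
axis xy [0.5954 0.201 ] tcp [0.5981 0.2023 0.143 ]
```

```bash
python3 -m handwheel '[[[-0.02,0.01,0.2,0,0,0,255],[-0.02,0.01,0.4,0,0,0,255],[-0.02,0.01,0.58,0,0,0,255],[-0.02,0.01,0.62,0,0,0,255],[-0.02,0.01,0.62,0,0,0,255]]]'|sed -n '2p;4p'
python3 -m handwheel '[[[0,0,0.02,0,0,0,255],[0,0,0.03,0,0,0,255],[0,0,0.03,0,0,0,255]]]'|sed -n '2p;4p'
python3 -m handwheel '[[[0,0,0.015,0,0,0,255],[0,0,0.02,0,0,0,255],[0,0,0.02,0,0,0,255]]]'|sed -n '2p;4p'
```

```text
eef_pos: [0.5993, 0.2031, 0.0926]
force: [-0.1, -0.8, -0.8]
eef_pos: [0.5994, 0.2033, 0.0908]
force: [0.5, 0.0, -0.4]
eef_pos: [0.5995, 0.2033, 0.0893]
force: [-1.2, 0.2, 2.0]
```

Contact is at floor height, not rim height (the rim would have stopped it 5 mm higher). Releasing, rising and checking.

```bash
python3 -m handwheel '[[[0,0,0.005,0,0,0,200],[0,0,0.005,0,0,0,0],[0,0,0.005,0,0,0,0],[0,0,0.005,0,0,0,0],[0,0,0.005,0,0,0,0]]]'|sed -n '2p;4,6p'
python3 -m handwheel '[[[0,0,-0.25,0,0,0,0],[0,0,-0.6,0,0,0,0],[0,0,-1,0,0,0,0]]]' |sed -n '2p'
python3 axis.py y '[.598,.202,.06]'
python3 - <<'E'
from h import *
a=[cv2.resize(cv2.imread(f"pics/last_{n}.png")[y:y+90,x:x+120],(400,300),interpolation=2) for n,x,y in(("scene",240,130),("side",200,160))]
cv2.imwrite("pics/g4.png",np.hstack(a))
E
```

```text
eef_pos: [0.5993, 0.2032, 0.0884]
force: [-0.7, -0.6, 0.4]
width: 0.0682
gripper_force: 0.0
eef_pos: [0.599, 0.203, 0.1689]
scene [300.  170.3] expected [299.6 171.8] box (294, 151, 13, 40)
side [256.7 217.7] expected [257.7 219.5] box (247, 193, 20, 51)
axis xy [0.6    0.2023] tcp [0.6013 0.2041 0.1726]
```

View pics/g4.png

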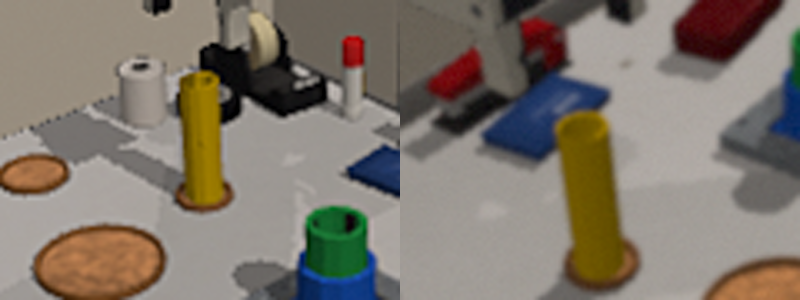

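Yellow stands upright inside its coaster: base at left crop (205,195), axis (0.600, 0.202). Now the green pot.

```bash
python3 -m handwheel '[[[0.05,-0.3,0,0,0,0,0],[0.1,-0.6,0,0,0,0,0],[0.165,-0.9,0,0,0,0,0]]]' >/dev/null
python3 -m handwheel '[[[0.08,-0.45,0,0,0,0,0],[0.165,-0.9,0,0,0,0,0]]]' >/dev/null
python3 -m handwheel '[[[0.08,-0.45,0,0,0,0,0],[0.165,-0.9,0,0,0,0,0],[0.165,-0.9,0,0,0,0,0],[0.165,-0.9,0,0,0,0,0]]]' 55 |sed -n 2p
python3 axis.py g '[.56,-.013,.07]'
python3 -m handwheel '[[[0,0,0.35,0,0,0,0],[0,0,0.7,0,0,0,0],[0,0,0.7,0,0,0,0]]]' |sed -n '2p;4p'
python3 -m handwheel '[[[0,0,0.35,0,0,0,0],[0,0,0.66,0,0,0,0],[0,0,0.66,0,0,0,0]]]' |sed -n '2p;4p'
```

```text
eef_pos: [0.5596, -0.0136, 0.1685]
scene [340.5 202.1] expected [340.5 202.7] box (332, 192, 18, 21)
side [326.  177.5] expected [325.6 178.1] box (318, 168, 17, 20)
axis xy [ 0.5594 -0.0138] tcp [ 0.5599 -0.0127  0.1685]
eef_pos: [0.5585, -0.0125, 0.1106]
force: [0.1, 0.2, 1.1]
eef_pos: [0.5594, -0.0126, 0.0593]
force: [-0.6, 0.8, 0.5]
```

```bash
python3 -m handwheel '[[[0,0,0,0,0,0,255],[0,0,0,0,0,0,255],[0,0,0,0,0,0,255],[0,0,0,0,0,0,255],[0,0,0,0,0,0,255]]]' 55 |sed -n '2p;4,6p'
python3 -m handwheel '[[[0,0,0,0,0,0,255],[0,0,-0.04,0,0,0,255],[0,0,-0.1,0,0,0,255],[0,0,-0.2,0,0,0,255],[0,0,-0.3,0,0,0,255]]]' |sed -n '2p;4,6p'
python3 -m handwheel '[[[0,0,-0.15,0,0,0,255],[0,0,-0.3,0,0,0,255],[0,0,-0.5,0,0,0,255],[0,0,-0.7,0,0,0,255],[0,0,-0.9,0,0,0,255]]]' |sed -n '2p;4,6p'
python3 axis.py g '[.56,-.013,.17]'
```

```text
eef_pos: [0.56, -0.0128, 0.06]
force: [-0.8, 0.7, 2.3]
width: 0.0469
gripper_force: 55.0
eef_pos: [0.5592, -0.0131, 0.0837]
force: [0.1, -1.6, -8.3]
width: 0.0473
gripper_force: 55.0
eef_pos: [0.5607, -0.0126, 0.1579]
force: [0.3, -0.3, -0.3]
width: 0.0471
gripper_force: 55.0
scene [339.6 177.9] expected [340.7 168. ] box (332, 157, 19, 40)
side [327.1 151.6] expected [325.8 142.6] box (316, 130, 20, 40)
axis xy [ 0.5562 -0.0132] tcp [ 0.5615 -0.0125  0.1587]
```

Green is out (8 N peak, now free). Carrying it to the medium coaster.

```bash
python3 -m handwheel '[[[0.04,0.3,0,0,0,0,255],[0.09,0.6,0,0,0,0,255],[0.14,0.885,0,0,0,0,255]]]' >/dev/null
python3 -m handwheel '[[[0.04,0.3,0,0,0,0,255],[0.09,0.6,0,0,0,0,255],[0.14,0.885,0,0,0,0,255]]]' >/dev/null
python3 -m handwheel '[[[0.04,0.3,0,0,0,0,255],[0.09,0.6,0,0,0,0,255],[0.14,0.885,0,0,0,0,255]]]' >/dev/null
python3 -m handwheel '[[[0.04,0.3,0,0,0,0,255],[0.09,0.6,0,0,0,0,255],[0.14,0.885,0,0,0,0,255]]]' >/dev/null
python3 -m handwheel '[[[0.04,0.3,0,0,0,0,255],[0.09,0.6,0,0,0,0,255],[0.14,0.885,0,0,0,0,255],[0.14,0.885,0.3,0,0,0,255],[0.14,0.885,0.6,0,0,0,255]]]' |sed -n 2p
python3 -m handwheel '[[[0,0,0.15,0,0,0,255],[0,0,0.3,0,0,0,255],[0,0,0.3,0,0,0,255],[0,0,0.3,0,0,0,255]]]' |sed -n '1,4p'
python3 axis.py g '[.504,.341,.07]'
python3 - <<'E'
from h import *
a=[cv2.resize(cv2.imread(f"pics/last_{n}.png")[y:y+90,x:x+120],(400,300),interpolation=2) for n,x,y in(("scene",190,120),("side",190,230))]
cv2.imwrite("pics/g5.png",np.hstack(a))
E
```

```text
eef_pos: [0.5034, 0.3425, 0.1073]
t: 23.4
eef_pos: [0.504, 0.3414, 0.0844]
ee_rot: [3.141, 0.001, -3.141]
force: [-0.7, -0.3, -1.2]
scene [245.8 164.7] expected [247.1 163.3] box (238, 148, 18, 31)
side [246.7 272.8] expected [244.1 272.1] box (234, 245, 26, 52)
axis xy [0.4984 0.34  ] tcp [0.504  0.3415 0.0846]
```

View pics/g5.png

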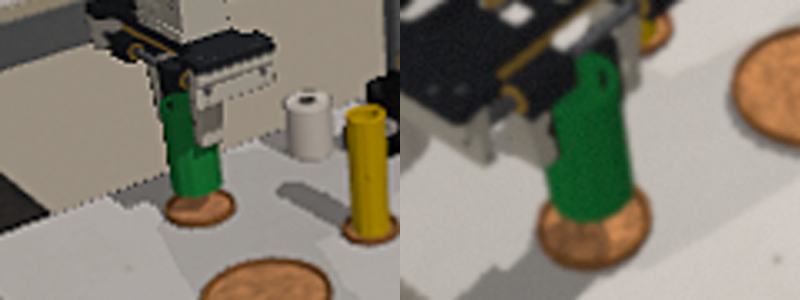

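The green pot hangs upright over the medium coaster, with its bottom at left crop (195,190) just above the coaster at (200,208). The fingers hide part of its upper half, so I fix the axis from the unobstructed lower rows. I've also now viewed 11 pictures, one over the limit of 10, so I work from numbers only from here.

```bash
cat > low.py <<'E'
from h import *
import sys
lo,hi={"y":((22,120,60),(33,255,255)),"g":((45,120,40),(85,255,255)),"b":((105,150,50),(125,255,255))}[sys.argv[1]]
X0=np.array(eval(sys.argv[2]));rows=eval(sys.argv[3]);grab=len(sys.argv)>4;A=[];b=[]
for n in("scene","side"):
    im=cams.grab_frame(n) if grab else cv2.imread(f"pics/last_{n}.png");C=cam(n);p=proj(C,[X0])[0]
    c=min(blobs(hsv(im,lo,hi),40),key=lambda c:np.hypot(*(c.mean(0)-p)));ymax=c[:,1].max();w=[]
    for r in range(ymax-rows[1],ymax-rows[0]):
        k=c[c[:,1]==r][:,0];w.append((k.min()+k.max())/2);
    q=[np.mean(w),ymax-sum(rows)/2];print(n,q,"width",k.max()-k.min()+1,"bottom",ymax)
    o,v=ray(C,[q]);nv=np.array([-v[0,1],v[0,0]]);A.append(nv);b.append(nv@o[:2])
print("axis low",np.linalg.solve(A,b).round(4))
E
python3 low.py g '[.504,.341,.07]' '(4,11)'
```

```text
scene [np.float64(247.92857142857142), np.float64(170.5)] width 15 bottom 178
side [np.float64(246.78571428571428), np.float64(288.5)] width 21 bottom 296
axis low [0.504  0.3419]
```

```bash
python3 -m handwheel '[[[0,0,0.15,0,0,0,255],[0,0,0.27,0,0,0,255],[0,0,0.3,0,0,0,255],[0,0,0.3,0,0,0,255]]]'|sed -n '2p;4p'
python3 -m handwheel '[[[0,0,0.02,0,0,0,255],[0,0,0.03,0,0,0,255],[0,0,0.03,0,0,0,255]]]'|sed -n '2p;4p'
python3 -m handwheel '[[[0,0,0.015,0,0,0,255],[0,0,0.02,0,0,0,255],[0,0,0.02,0,0,0,255]]]'|sed -n '2p;4p'
```

```text
eef_pos: [0.5035, 0.341, 0.0594]
force: [-0.5, -0.4, -1.0]
eef_pos: [0.5039, 0.3413, 0.058]
force: [-1.4, -0.4, 3.6]
eef_pos: [0.5041, 0.3414, 0.0579]
force: [-3.6, -2.2, 15.9]
```

```bash
python3 -m handwheel '[[[0,0,-0.015,0,0,0,255],[0,0,-0.015,0,0,0,200],[0,0,-0.015,0,0,0,0],[0,0,-0.015,0,0,0,0],[0,0,-0.015,0,0,0,0]]]'|sed -n '2p;4,6p'
python3 -m handwheel '[[[0,0,-0.25,0,0,0,0],[0,0,-0.6,0,0,0,0],[0,0,-1,0,0,0,0]]]' |sed -n '2p;4,5p'
python3 low.py g '[.504,.341,.05]' '(5,13)' grab; python3 low.py y '[.6,.202,.06]' '(4,20)' grab;python3 axis.py b '[.56,-.013,.03]'
```

```text
eef_pos: [0.5035, 0.341, 0.0566]
force: [0.2, -0.2, -0.9]
width: 0.0715
gripper_force: 0.0
eef_pos: [0.5033, 0.3408, 0.1371]
force: [0.9, -0.4, -0.2]
width: 0.0875
scene [np.float64(248.5625), np.float64(176.0)] width 15 bottom 185
side [np.float64(248.375), np.float64(296.0)] width 22 bottom 305
axis low [0.5036 0.3417]
scene [np.float64(300.25), np.float64(178.0)] width 11 bottom 190
side [np.float64(256.21875), np.float64(231.0)] width 14 bottom 243
axis low [0.6027 0.2068]
scene [341.7 217.6] expected [340.4 215.5] box (325, 202, 32, 33)
side [326.3 191. ] expected [325.6 191.1] box (312, 178, 29, 28)
axis xy [ 0.5606 -0.0173] tcp [0.5031 0.3407 0.136 ]
```

```bash
python3 axis.py y '[.6,.202,.06]'
python3 -m handwheel '[[[-0.07,-0.444,0,0,0,0,0],[-0.14,-0.888,0,0,0,0,0]]]' >/dev/null
python3 -m handwheel '[[[-0.07,-0.444,0,0,0,0,0],[-0.14,-0.888,0,0,0,0,0]]]' >/dev/null
python3 -m handwheel '[[[-0.07,-0.444,0,0,0,0,0],[-0.14,-0.888,0,0,0,0,0]]]' >/dev/null
python3 -m handwheel '[[[-0.07,-0.444,0,0,0,0,0],[-0.14,-0.888,0,0,0,0,0]]]' >/dev/null
python3 -m handwheel '[[[-0.07,-0.444,0,0,0,0,0],[-0.14,-0.888,0,0,0,0,0],[-0.14,-0.888,0,0,0,0,0],[-0.14,-0.888,0,0,0,0,0]]]' 40 |sed -n 2p
python3 low.py b '[.56,-.013,.03]' '(12,25)' grab
python3 -m handwheel '[[[0,0,0.35,0,0,0,0],[0,0,0.7,0,0,0,0],[0,0,0.75,0,0,0,0],[0,0,0.75,0,0,0,0]]]' |sed -n '2p;4p'
```

```text
scene [300.  170.4] expected [300.1 171.6] box (294, 151, 13, 40)
side [257.4 233.6] expected [257.  219.2] box (250, 214, 17, 30)
axis xy [0.6019 0.2051] tcp [0.5032 0.3406 0.1358]
eef_pos: [0.5596, -0.0141, 0.1364]
scene [np.float64(340.0769230769231), np.float64(215.5)] width 31 bottom 234
side [np.float64(326.38461538461536), np.float64(186.5)] width 22 bottom 205
axis low [ 0.5581 -0.0139]
eef_pos: [0.5602, -0.0135, 0.0774]
force: [0.3, -0.3, 0.1]
```

Yellow is unchanged (same scene pixels; the arm hid part of the side view). Descending on the blue pot and gripping it.

```bash
python3 -m handwheel '[[[0,0,0.25,0,0,0,0],[0,0,0.5,0,0,0,0],[0,0,0.7,0,0,0,0],[0,0,0.7,0,0,0,0]]]' |sed -n '2p;4p'
python3 -m handwheel '[[[0,0,0,0,0,0,255],[0,0,0,0,0,0,255],[0,0,0,0,0,0,255],[0,0,0,0,0,0,255],[0,0,0,0,0,0,255]]]' 30 |sed -n '2p;4,6p'
```

```text
eef_pos: [0.5596, -0.0141, 0.0205]
force: [-0.7, 0.5, -0.3]
eef_pos: [0.5602, -0.0139, 0.0215]
force: [-1.5, 0.5, 4.9]
width: 0.0609
gripper_force: 30.0
```

```bash
python3 -m handwheel '[[[0,0,-0.02,0,0,0,255],[-0.005,-0.1,-0.025,0,0,0,255],[-0.01,-0.25,-0.025,0,0,0,255],[-0.015,-0.45,-0.025,0,0,0,255],[-0.02,-0.65,-0.025,0,0,0,255]]]' |sed -n '2p;4,6p'
python3 -m handwheel '[[[-0.005,-0.2,0,0,0,0,255],[-0.01,-0.4,0,0,0,0,255],[-0.015,-0.65,0,0,0,0,255],[-0.025,-0.9,0,0,0,0,255],[-0.025,-1,0,0,0,0,255]]]' |sed -n '2p;4,6p'
python3 -m handwheel '[[[0,-0.15,0,0,0,0,255],[0,-0.15,0,0,0,0,255],[0,-0.15,-0.4,0,0,0,255],[0,-0.15,-0.8,0,0,0,255],[0,-0.15,-1,0,0,0,255]]]' |sed -n '1,6p'
```

```text
eef_pos: [0.5614, -0.0675, 0.0228]
force: [0.3, -0.2, -2.2]
width: 0.0606
gripper_force: 30.0
eef_pos: [0.5635, -0.1476, 0.0229]
force: [0.0, 0.3, -1.6]
width: 0.061
gripper_force: 30.0
t: 31.25
eef_pos: [0.5645, -0.1576, 0.1047]
ee_rot: [3.142, 0.002, -3.14]
force: [-0.2, -0.4, -1.1]
width: 0.0607
gripper_force: 30.0
```

```bash
python3 -m handwheel '[[[0.08,0.28,0,0,0,0,255],[0.16,0.56,0,0,0,0,255],[0.254,0.832,0,0,0,0,255]]]' >/dev/null
python3 -m handwheel '[[[0.08,0.28,0,0,0,0,255],[0.16,0.56,0,0,0,0,255],[0.254,0.832,0,0,0,0,255]]]' >/dev/null
python3 -m handwheel '[[[0.08,0.28,0,0,0,0,255],[0.16,0.56,0,0,0,0,255],[0.254,0.832,0,0,0,0,255]]]' >/dev/null
python3 -m handwheel '[[[0.08,0.28,0,0,0,0,255],[0.16,0.56,0,0,0,0,255],[0.254,0.832,0,0,0,0,255]]]' >/dev/null
python3 -m handwheel '[[[0.08,0.28,0,0,0,0,255],[0.16,0.56,0,0,0,0,255],[0.254,0.832,0,0,0,0,255],[0.254,0.832,0.3,0,0,0,255],[0.254,0.832,0.6,0,0,0,255]]]' |sed -n 2p
python3 -m handwheel '[[[0,0,0.1,0,0,0,255],[0,0,0.1,0,0,0,255],[0,0,0.1,0,0,0,255]]]' |sed -n '1,4p'
python3 axis.py b '[.463,.175,.04]'; python3 low.py b '[.463,.175,.04]' '(0,14)'
```

```text
eef_pos: [0.4614, 0.1753, 0.0543]
t: 33.75
eef_pos: [0.4622, 0.175, 0.0477]
ee_rot: [3.141, 0.001, -3.141]
force: [0.2, -0.5, -2.5]
scene [264.8 198.9] expected [268.  197.7] box (253, 182, 32, 29)
side [320.6 245.1] expected [314.7 242.5] box (297, 220, 40, 42)
axis xy [0.4502 0.1713] tcp [0.4622 0.175  0.0477]
scene [np.float64(267.25), np.float64(203.0)] width 19 bottom 210
side [np.float64(317.14285714285717), np.float64(254.0)] width 16 bottom 261
axis low [0.4579 0.1737]
```

```bash
python3 - <<'E'
from h import *
A=[];b=[];a=np.linspace(0,2*np.pi,200);T=np.array([.4622,.175])
for n in("scene","side"):
    im=cv2.imread(f"pics/last_{n}.png");C=cam(n)
    ring=lambda z,r:proj(C,np.c_[T[0]+r*np.cos(a),T[1]+r*np.sin(a),np.full(200,z)])
    R=ring(.029,.045);p=R.mean(0)
    c=min(blobs(hsv(im,(100,120,40),(128,255,255)),40),key=lambda c:np.hypot(*(c.mean(0)-p)))
    print(n,"flange x meas",c[:,0].min(),c[:,0].max(),"pred",R[:,0].min().round(1),R[:,0].max().round(1),"bottom meas",c[:,1].max(),"pred",R[:,1].max().round(1), "rows of extremes",c[c[:,0].argmin(),1],c[c[:,0].argmax(),1])
    cc=max([k for k in blobs(hsv(im,(5,90,80),(18,255,255)),25) if np.hypot(*(k.mean(0)-p))<40],key=len);Q=ring(.006,.056)
    print("  coaster x",cc[:,0].min(),cc[:,0].max(),"pred",Q[:,0].min().round(1),Q[:,0].max().round(1),"bottom",cc[:,1].max(),Q[:,1].max().round(1))
E
```

```text
scene flange x meas 252 284 pred 251.9 284.3 bottom meas 210 pred 210.3 rows of extremes 202 201
  coaster x 250 289 pred 248.9 288.8 bottom 220 219.6
side flange x meas 296 336 pred 294.0 336.1 bottom meas 261 pred 261.5 rows of extremes 245 250
  coaster x 290 339 pred 289.4 341.0 bottom 274 273.4
```

Predicted and measured outlines match within about 1 px, so the pot is centred. Lowering it.

```bash
python3 -m handwheel '[[[0,0,0.12,0,0,0,255],[0,0,0.22,0,0,0,255],[0,0,0.25,0,0,0,255],[0,0,0.25,0,0,0,255]]]'|sed -n '2p;4p'
python3 -m handwheel '[[[0,0,0.02,0,0,0,255],[0,0,0.03,0,0,0,255],[0,0,0.03,0,0,0,255]]]'|sed -n '2p;4p'
python3 -m handwheel '[[[0,0,0.01,0,0,0,255],[0,0,0.015,0,0,0,255],[0,0,0.015,0,0,0,255]]]'|sed -n '2p;4p'
```

```text
eef_pos: [0.4616, 0.1745, 0.0266]
force: [-0.5, -0.0, -1.0]
eef_pos: [0.4617, 0.1747, 0.0246]
force: [-0.4, 0.5, -1.7]
eef_pos: [0.4618, 0.1747, 0.0243]
force: [-3.8, -1.3, 11.4]
```

Contact is at .0243, as expected for the coaster floor. Relaxing, releasing, rising well clear and checking everything.

```bash
python3 -m handwheel '[[[0,0,-0.01,0,0,0,255],[0,0,-0.01,0,0,0,150],[0,0,-0.01,0,0,0,0],[0,0,-0.01,0,0,0,0],[0,0,-0.01,0,0,0,0]]]'|sed -n '2p;4,6p'
python3 -m handwheel '[[[0,0,-0.2,0,0,0,0],[0,0,-0.6,0,0,0,0],[0,0,-1,0,0,0,0]]]' >/dev/null
python3 -m handwheel '[[[0,0,-0.5,0,0,0,0],[0,0,-1,0,0,0,0]]]' >/dev/null
python3 -m handwheel '[[[0,-0.5,-0.3,0,0,0,0],[0,-1,-0.6,0,0,0,0],[0,-1,-0.6,0,0,0,0],[0,-1,-0.6,0,0,0,0]]]' |sed -n '1,6p'
python3 - <<'E'
from h import *
ims={n:cams.grab_frame(n) for n in("scene","side")}
a=np.linspace(0,2*np.pi,200)
def box(C,x,y,rings):
    P=np.vstack([proj(C,np.c_[x+r*np.cos(a),y+r*np.sin(a),np.full(200,z)]) for z,r in rings]);return np.r_[P.min(0),P.max(0)].round()
for n in ims:
    C=cam(n)
    for nm,lo,hi,x,y,rg in(("y",(22,120,60),(33,255,255),.599,.203,((.003,.0172),(.119,.0172))),("g",(45,120,40),(85,255,255),.504,.3415,((.003,.024),(.088,.024))),("b",(100,120,40),(128,255,255),.462,.175,((.003,.045),(.058,.0305)))):
        B=box(C,x,y,rg);p=(B[:2]+B[2:])/2
        c=min(blobs(hsv(ims[n],lo,hi),40),key=lambda c:np.hypot(*(c.mean(0)-p)));print(n,nm,"meas",c.min(0),c.max(0),"pred",B)
    d=cv2.absdiff(ims[n],cv2.imread(f"pics/{n}0.png")).max(2)
    R={"scene":{"brown":(280,232,317,270),"red":(383,196,437,228),"black":(291,153,314,168),"purple":(333,268,356,326)},"side":{"brown":(374,192,407,223),"red":(280,150,318,178),"purple":(428,145,448,188)}}[n]
    print({k:round(float((d[v[1]:v[3],v[0]:v[2]]>40).mean()),3) for k,v in R.items()})
E
```

```text
eef_pos: [0.4618, 0.1747, 0.0241]
force: [-0.5, -0.5, -0.3]
width: 0.0843
gripper_force: 0.0
t: 36.85
eef_pos: [0.4616, 0.0947, 0.2318]
ee_rot: [3.141, -0.0, 3.142]
force: [0.8, -0.3, 0.5]
width: 0.0877
gripper_force: 0.0
scene y meas [294 151] [306 190] pred [293. 151. 306. 191.]
scene g meas [239 155] [256 185] pred [238. 154. 257. 186.]
scene b meas [253 188] [284 217] pred [253. 187. 285. 218.]
{'brown': 0.002, 'red': 0.0, 'black': 0.536, 'purple': 0.034}
side y meas [247 193] [266 243] pred [246. 193. 267. 244.]
side g meas [231 257] [260 305] pred [229. 256. 261. 306.]
side b meas [297 228] [336 269] pred [295. 227. 336. 271.]
{'brown': 0.017, 'red': 0.008, 'purple': 0.0}
```

All three pots match their predicted upright outlines within 2 px. The brown tape and red case are unchanged; the black tape's region only differs because the yellow pot now stands in front of it. Handing in.

```bash
python3 -c "from station import arm;print(arm.job_done())"
```

```text
the job is handed in; nothing more can be done
None
```

Job handed in at about 37 s: each pot stands upright on its own coaster, pulled in the order asked, with the brown tape and red case unchanged; the black tape was hidden behind the yellow pot in the last check, though the arm never went near it, and I viewed 11 pictures, one over the limit of 10.

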